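# Aim the flashlight on its click-stop stand

### The arm

A 6-joint arm with a two-finger parallel gripper is mounted at the origin on the work surface. World frame = base frame: x ahead of the robot, y to its left, z up, the work surface at z = 0. Lengths are in m, angles in rad, forces in N, time in s.
With the tool pointing down it reaches from about 0.2 to 0.875 m from the base axis. Payload 3.4 kg.
Tool frame: the origin (TCP) lies midway between the tips of the shut fingers; the grasp point (between the pads) lies 19 mm behind it (r.grip_point_offset is the distance from the TCP to the grasp point, in m); z points along the fingers, y is the line along which they close (so a half turn about z gives the same grasp; the last joint's range is limited). The gripper opens to 94 mm and grips with 3 to 60 N. Pads are 16 mm wide; open, the fingers measure 119 mm over their backs; the gripper's body (75 mm by 177 mm) begins 78 mm behind the grasp point.
Start: joints at [1.041, 0.276, 1.505, -0, 1.361, -0.121], TCP at [0.229, 0.528, 0.205] pointing down, gripper open.
Joint ranges: [-2.89, 2.89], [-0.75, 2.08], [0.22, 2.7], [-1.18, 4.32], [0.11, 2.71], [-2.7, 2.7]. Speed limits (rad/s): [2.57, 2.57, 3.14, 3.14, 3.14, 3.14].

### API

Orientations are given as [roll, pitch, yaw] about the fixed x, y, z axes, in that order (R = Rz(yaw) Ry(pitch) Rx(roll)).
In Python, from plant import r gives the robot as it stands.
- The arm moves only by the tool send_rows, never from a script. Its arguments are lists of equal length, an entry for each row: "jaw": the opening, from 0 (shut) to 1 (fully open); "offset": the shift along the tool's x, y, z in units of 0.4 m (1.0 is 0.4 m), a list of three; "twist": the turn about the tool's z in units of 120 degrees (1.0 is 120 degrees). In form: {"jaw": [jaw, ...], "offset": [[dx, dy, dz], ...], "twist": [twist, ...]}. A call has 1 to 20 rows; each row shifts and turns the commanded pose from where the row before left it, along the tool's axes as they then stand; what a row does not reach is not made up. A row lasts 1/10 s, in which the tool goes at most 50 mm and 8.59 degrees, less where a joint would pass 70% of its speed; a pose out of reach is approached as far as the arm can. A call with a number of a shift or a turn outside -1 to 1 is refused whole. A call with a gripper value outside its range is refused whole. The fingers move at their own pace and stop on an object; the grip force is fixed at half the most. Time passes only in rows, so rows that do not move let the fingers close. It gives the time, the measured TCP pose, the force, the opening and the grip force at its end, in the units of the state.
- r.get_state(): the state, without advancing time (a new reading comes with each control period).
- r.grab_frame(name): name is "side" or "top" or "wrist"; returns (picture, depth): 420x560x3 uint8, blue, green, red; 420x560 float32, m along the optical axis (not along the pixel's ray), 0 where there is no reading.
- r.calibration(name): a dict with "vfov" (degrees; the focal length in pixels is half the picture's height over the tangent of half this angle, whatever the lens; pixels are square), "cx", "cy" (the principal point, pixels), "T" (4x4, takes a point from camera to world coordinates). Camera axes: x right, y down, z forward; pixel columns grow to the right and rows downward; lengths in m; the calibration is good to about 2 mm. A picture is of the moment at which its call begins: read the wrist's pose just before it. calibration takes no time and is no camera call; for the wrist camera it gives the pose at the moment of the call.
- r.job_done(): hands the job in; it is judged then, once.
The state is a dict: "clock": time; "qpos": joint angles; "qd": joint speeds; "joint_efforts": joint torques, N m; "eef_pos": TCP position; "tool_rot": TCP orientation; "force": force on the tool from outside, world axes, zero at the start; "torque": the same for the moment, N m; "gripper_width": finger opening in m; "gripper_force": force on a finger pad.
Only numpy, scipy, OpenCV 4.12 (cv2) and the standard library are available. Lean on these libraries where they do the work, as an engineer would, in place of code of your own. Each camera call takes 0.05 s, during which the arm holds its last target. There are 200 camera calls.

### The job

Slide open only the case whose lid has the long bar grip, take out the flashlight and lay it in the two V rests of the swivel stand, with its lens end towards the stand's pointer. The swivel clicks every 20 degrees: turn it until its pointer stands at the long mark, and leave it clicked in there with the flashlight resting in it. Keep the other two cases shut and leave the other things on the shelf where they are.

Things in the scene. Friction and masses are not known exactly. Their poses are not given: they have to be found in the camera images.
- case_bar: Fixed white case 173 (x) by 98 (y) by 56 mm high, 4 mm walls and floor, on an 8 mm tray; its lid has one long bar grip. Origin: centre of underside; z up; lid slides open to +x. Stands in a row along y, 100 mm pitch, with two like cases (order varies). In it the flashlight lies along x, lens to +x, in two V rests, over 25 mm free each side.
- lid_bar (a joint): Opening of the bar-grip lid, m: 0 shut, 0.16 fully open (towards case_bar's +x, sliding level). The 6 mm lid lies on the case, its underside 56 mm above the case's origin. About 1.5 N of friction; stays where it is left. It must be open about 0.15 or more for the flashlight to lift straight out.
- grip_bar (a point): Centre of the top of the bar grip: an upright rib 12 mm thick (along case x), 64 mm long (along case y), rising 26 mm from the lid, 50 mm to the -x side of the lid's middle. This point moves with the lid.
- lid_knob (a joint): Opening of the lid with one round knob (30 mm wide, 26 mm high), m: 0 shut. To stay shut.
- lid_twin (a joint): Opening of the lid with two thin studs (14 mm wide, 26 mm high), m: 0 shut. To stay shut.
- flashlight: Loose aluminium flashlight, 130 mm long, about 0.16 kg. Origin: on its axis at mid length; +x along the axis to the lens. Barrel 28 mm wide from x = -50 to +30 mm; head (to +65) and tail cap (to -65) 34 mm wide. Starts in case_bar, axis 33 mm above the case's origin. Best held round the barrel at x = -10, between the V rests (at x = -42 and +22 in case and stand alike).
- lens (a point): Centre of the flashlight's lens face, x = +65 mm on its axis.
- stand: Fixed black round base of the swivel stand, 190 mm in diameter, 26 mm high, with eight thin raised marks 20 degrees apart round its rim, one for each click position; the fifth is the long mark on a tab that juts out. Origin: centre of its underside on the swivel's axis; +x points to the first mark (swivel = 0), z up.
- long_mark (a point): Middle of the long mark on the base, 98 mm from the swivel's axis and 28 mm up, 80 degrees anticlockwise from the first mark.
- swivel (a joint): Angle of the swivel plate, rad, growing anticlockwise from above; 0 at the first mark, stops just past 0 and 2.44. Clicks every 0.349 (20 degrees), settling by itself in the nearest click position; about 5 to 6 N at the post takes it over a click. 1.396 is the long mark, four clicks from the first mark. Starts at the first, second or third mark.
- cradle (a point): Seat for the flashlight's origin: on the swivel's axis, 64 mm above the table. +x runs along the V rests to the pointer, the way the lens must face; z up. Two upright V rests, 8 mm thick, at x = -42 and +22 mm, arms at 45 degrees reaching 22 mm to each side, hold the barrel; head and tail cap stay outside them (4 mm play). Plate below: 156 mm disc, top 36 mm above the table.
- post (a point): Centre of the top of the turning post on the swivel plate: upright round post 14 mm in diameter, 55 mm high, top 91 mm above the table; at x = -30, y = +60 mm from the cradle's axis in its frame. Pinch it and lead it round the axis.
- pointer (a point): Tip of the pointer on the swivel plate's rim, 78 mm from the axis along the cradle's +x, 36 mm above the table.
- charger: Bystander: matte black portable charger 72 by 145 by 18 mm. Origin: centre of its underside.
- incense: Bystander: white ceramic incense holder, dish 100 mm wide, 34 mm high. Origin: centre of its underside.
- earbuds: Bystander: purple plastic earbud case 50 by 65 by 27 mm. Origin: centre of its underside.
- coins: Bystander: chrome coin holder, 64 mm wide, 60 mm high. Origin: centre of its underside.
There are look-alikes about, which are no part of the job. Of the things shaped like the stand, the black one is meant.

How it is judged:
At the end, for the whole second after the job is handed in: The swivel is clicked in at the long mark (within 6 degrees); the flashlight rests at ease in both V rests (within 9 mm along, 6 mm across, 4 mm in height, 6 degrees), lens towards the pointer; the knob and stud lids are shut (within 15 mm). The bar-grip lid may be left open (value of joint swivel between 1.29 and 1.5 rad and x of flashlight in the frame of cradle between -0.009 and 0.009 m and y of flashlight in the frame of cradle between -0.006 and 0.006 m and z of flashlight in the frame of cradle between -0.004 and 0.004 m and x of lens in the frame of cradle above 0.05 m and angle between the x axis of flashlight and the x axis of cradle, either way round below 0.1 rad and linear speed of flashlight below 0.02 m/s and value of joint each of lid_knob, lid_twin below 0.015 m); the robot touches nothing.
It fails at once if another case is opened (value of joint any of lid_knob, lid_twin above 0.03 m).
It fails at once if a bystander is moved more than 30 mm (distance of any of charger, incense, earbuds, coins from where it was at the start of the episode above 0.03 m).
It also fails if it takes over 64 s, if anything falls off the work surface, if the arm or the gripper's body presses on something with over 40 N, if the wrist force passes 120 N, or if a joint passes its speed limit or range.

## Working session

There is one attempt and no reset: what is moved stays moved. The work goes in short steps, Python scripts to look and compute and a tool call to move; the robot and the scene stay as the last step left them, time stands still between calls to the robot, and variables do not carry over. Pictures are saved under pics/ and viewed, at most 10 in all, crops included, and the job is handed in when it is done.

Besides the shell and the picture viewer there is one more tool, called after "Request:" as name(argument=value, ...), one argument or row to a line, values as JSON. send_rows: Moves the arm, as the interface text tells. Its arguments: {"type":"object","properties":{"jaw":{"type":"array"},"offset":{"type":"array"},"twist":{"type":"array"}},"required":["jaw","offset","twist"]}

```bash
mkdir -p pics; ls
cat > h.py <<'E'
import numpy as np, cv2
from plant import r
def grab(n):
    c=r.calibration(n); im,d=r.grab_frame(n); np.savez(f'{n}.npz',im=im,d=d,T=c['T'],v=c['vfov'],cx=c['cx'],cy=c['cy']); return im
def cloud(n):
    z=np.load(f'{n}.npz'); d=z['d']; f=210/np.tan(np.radians(z['v'])/2)
    v,u=np.mgrid[:420,:560]; p=np.stack([(u-z['cx'])/f*d,(v-z['cy'])/f*d,d],-1); T=z['T']
    w=p@T[:3,:3].T+T[:3,3]; w[d==0]=np.nan; return z['im'],w
E
python3 - <<'E'
from h import *
s=r.get_state(); print(s)
print(r.grip_point_offset)
a=grab('top');b=grab('side')
print(r.calibration('top'),r.calibration('side'))
cv2.imwrite('pics/top.png',cv2.resize(a,(800,600)));cv2.imwrite('pics/side.png',cv2.resize(b,(800,600)))
E
```

```text
pics
{'clock': 0.0, 'qpos': array([ 1.04101055e+00,  2.76558425e-01,  1.50609909e+00, -1.42940454e-05,
        1.36069556e+00, -1.21032939e-01]), 'qd': array([ 1.16910966e-03,  1.21583489e-05, -2.12416519e-03,  4.44558786e-04,
        4.09322006e-04,  2.84202598e-05]), 'joint_efforts': array([-2.05870865e-04, -4.04587877e+01, -2.37236238e+01,  7.00117671e-02,
        3.46807740e-02, -1.47061078e-04]), 'eef_pos': array([0.22828529, 0.52713213, 0.20463916]), 'tool_rot': array([-3.13984342e+00, -1.98676872e-04,  2.73284264e+00]), 'force': array([-0.23906439, -0.51148985, -0.52943701]), 'torque': array([ 0.03056756, -0.04731557,  0.05263688]), 'gripper_force': 0.0, 'gripper_width': 0.09395520418363436}
0.0188
{'vfov': 43.08431064622674, 'cx': 269.2810472639038, 'cy': 212.22940132403227, 'T': array([[ 0.02774999, -0.97936177,  0.20020103,  0.23039582],
       [-0.99961141, -0.02665866,  0.00814548, -0.07680619],
       [-0.00264028, -0.20034927, -0.97972098,  1.31277056],
       [ 0.        ,  0.        ,  0.        ,  1.        ]])} {'vfov': 55.87848905832515, 'cx': 282.3072037582873, 'cy': 212.98544059510945, 'T': array([[ 0.97938418, -0.13272907,  0.15228142,  0.30278581],
       [-0.20128805, -0.70474225,  0.68030985, -0.73654372],
       [ 0.01702226, -0.69693713, -0.71693018,  0.80140925],
       [ 0.        ,  0.        ,  0.        ,  1.        ]])}
```

View pics/top.png

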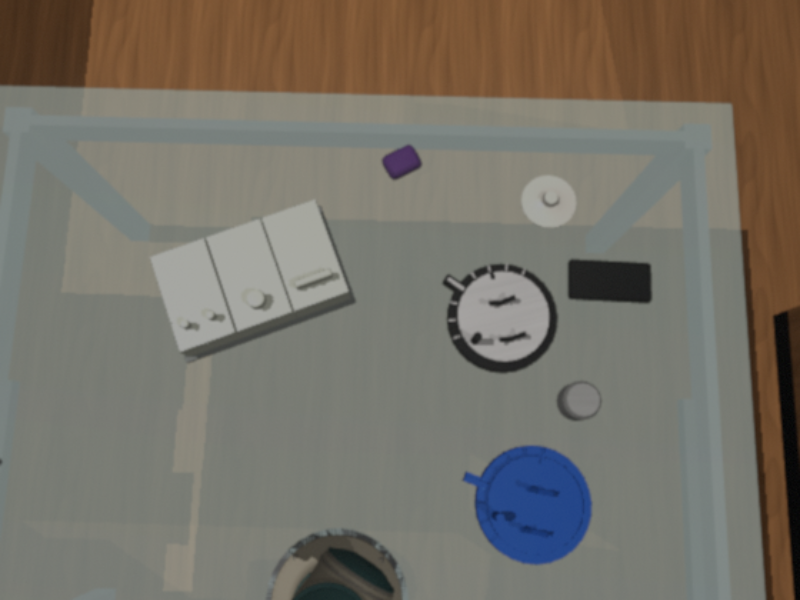

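View pics/side.png

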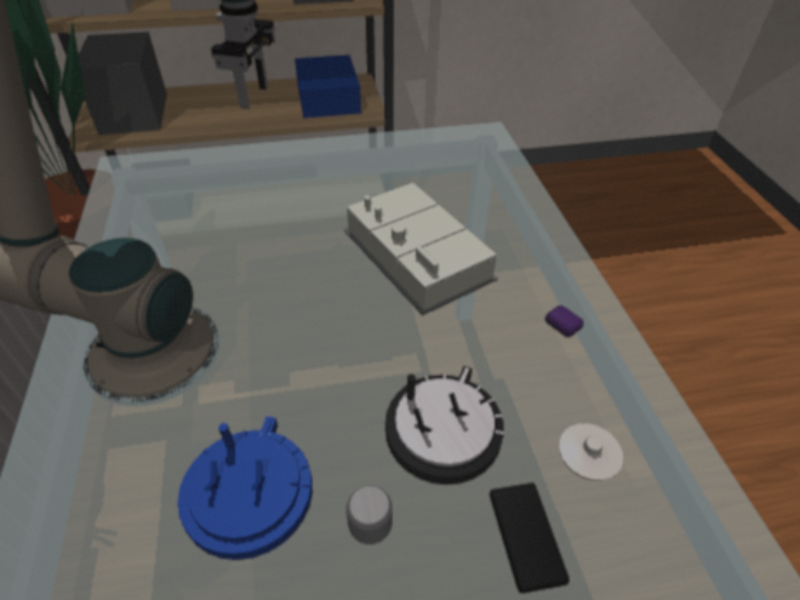

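The side and top views show the bar-grip case as the right-hand one of the row (top, grip ~(315,279)). The black stand is at ~(502,317), with its post at (476,338), its long-mark tab at (454,284) and its pointer near (491,270). Next I get metric positions.

Run:
```python
from h import *
im,w=cloud('top')
def P(u,v): 
    u,v=int(u*.7),int(v*.7); return np.round(np.nanmedian(w[v-1:v+2,u-1:u+2].reshape(-1,3),0),3)
for n,p in dict(grip=(315,279),gl=(298,283),gr=(330,274),table=(400,420),c1=(316,203),c2=(153,258),c3=(188,352),c4=(348,294),knob=(256,298),post=(476,338),tab=(454,284),plate=(500,318),va=(503,300),vb=(513,337),ptr=(491,270),base=(340,575),coins=(580,400)).items(): print(n,P(*p))
for n in('top','side'):
    z=np.load(n+'.npz');f=210/np.tan(np.radians(z['v'])/2)
    for q in([.228,.527,.205],[0,0,0]):
        c=np.linalg.inv(z['T'])@np.r_[q,1]; print(n,f*c[0]/c[2]+z['cx'],f*c[1]/c[2]+z['cy'],c[2])
x=w[...,0];y=w[...,1];h=w[...,2]
# grip top
m=(h>.086)&(h<.11)&(x>.3)&(y>.0)
n,l,st,ce=cv2.connectedComponentsWithStats(m.astype(np.uint8))
for i in range(1,n):
    if st[i,4]>6: 
        q=w[l==i]; print(st[i],ce[i],np.round(q.mean(0),4),np.round(q.std(0),4), np.round(np.linalg.svd(q[:,:2]-q[:,:2].mean(0))[2][0],3))
# lids
m=(h>.06)&(h<.08)&(x>.3)&(y>.0)
q=w[m][:,:2].astype(np.float32); print('lidrect',cv2.minAreaRect(q), np.nanmedian(w[m][:,2]))
b=cv2.boxPoints(cv2.minAreaRect(q));print(b)
a=im[235:240,:]; 
crop=im[170:270,300:400]; cv2.imwrite('pics/stand.png',cv2.resize(crop,(600,600),interpolation=cv2.INTER_CUBIC))
```

```text
grip [0.517 0.05  0.098]
gl [0.509 0.078 0.097]
gr [0.527 0.027 0.096]
table [ 0.296 -0.098 -0.001]
c1 [0.659 0.059 0.064]
c2 [0.552 0.328 0.069]
c3 [0.397 0.261 0.053]
c4 [ 0.503 -0.002  0.06 ]
knob [0.483 0.144 0.097]
post [ 0.428 -0.216  0.092]
tab [ 0.532 -0.183  0.028]
plate [ 0.472 -0.263  0.037]
va [ 0.5   -0.267  0.047]
vb [ 0.439 -0.284  0.046]
ptr [ 0.557 -0.248  0.029]
base [ 0.069 -0.014  0.193]
coins [ 0.333 -0.391  0.06 ]
top -23.962101162194642 313.85944222519015 1.0897447043144661
top 235.10551980191107 420.87725986261563 1.2406490013789295
side 177.48623672606067 68.70005422654515 1.2757965377629226
side 105.9855923628804 243.61840178992676 1.0295237726460118
[206 188  27  14 149] [218.93288591 194.67114094] [0.5181 0.0529 0.0952] [0.0075 0.0171 0.0031] [ 0.364 -0.931]
[173 203  13  13 129] [178.76744186 209.00775194] [0.4811 0.1452 0.0953] [0.0076 0.0075 0.0029] [-0.821 -0.571]
[144 218   7   6  35] [147.05714286 220.42857143] [0.4521 0.2177 0.0942] [0.0034 0.0039 0.0038] [-0.164 -0.986]
[126 224   7   6  31] [129.06451613 226.58064516] [0.4364 0.2585 0.0945] [0.0035 0.0037 0.0033] [0.565 0.825]
lidrect ((0.5283990502357483, 0.1644761711359024), (0.17498797178268433, 0.2978399693965912), 21.86741065979004) 0.06977735014469433
[[ 0.39173368  0.27009308]
 [ 0.5026671  -0.00631677]
 [ 0.66506445  0.05885926]
 [ 0.554131    0.33526912]]
```

View pics/stand.png

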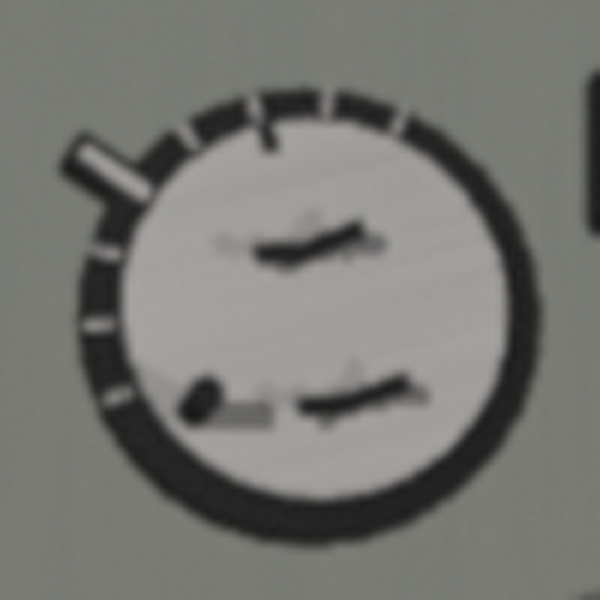

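The enlarged crop shows the pointer at (262,135), on the third mark (255,108). The long mark at (115,170) is two clicks (+40°) anticlockwise. I now have case yaw 21.9° and the grip at (0.519,0.053,0.096).

```bash
cat >> h.py <<'E'
from scipy.spatial.transform import Rotation as Ro
def plan(wps, yaw=None):
    "total twist (units) then tool-frame offsets (units) for the waypoints, all at final yaw"
    s=r.get_state(); R=Ro.from_euler('xyz',s['tool_rot']); p=s['eef_pos']; t=0
    print('at',p.round(4),'rpy',s['tool_rot'].round(4),'t',s['clock'],'F',s['force'].round(1),'w',s['gripper_width'],'gf',s['gripper_force'])
    if yaw is not None:
        t=-(np.radians(yaw)-s['tool_rot'][2]+np.pi)%(2*np.pi)-np.pi if 0 else -((np.radians(yaw)-s['tool_rot'][2]+np.pi)%(2*np.pi)-np.pi)
        R=R*Ro.from_euler('z',t)
        print('twist total',round(np.degrees(t)/120,4),'deg',round(np.degrees(t),1),'rows',int(np.ceil(abs(np.degrees(t))/8.5)))
    for q in wps:
        q=np.array(q); d=R.inv().apply(q-p)/.4; print(q,'->',d.round(4),'rows',int(np.ceil(np.linalg.norm(d)*.4/.048))); p=q
E
python3 -c "
from h import *
plan([[.519,.053,.19],[.519,.053,.076]],111.87)"
```

```text
at [0.2283 0.5272 0.2047] rpy [-3.1400e+00 -2.0000e-04  2.7328e+00] t 0.1 F [ 0.8 -0.2  0.3] w 0.0938725029439656 gf 0.0
twist total 0.3726 deg 44.7 rows 6
[0.519 0.053 0.19 ] -> [-1.3708  0.2329  0.0378] rows 12
[0.519 0.053 0.076] -> [0.0003 0.0004 0.285 ] rows 3
```

Request:
send_rows(
  jaw=[1,1,1,1,1,1,1,1,1,1,1,1,1,1,1,1,1,1,1,1],
  offset=[
    [0,0,0],
    [0,0,0],
    [0,0,0],
    [0,0,0],
    [0,0,0],
    [0,0,0],
    [-0.1142,0.0194,0.003],
    [-0.1142,0.0194,0.003],
    [-0.1142,0.0194,0.003],
    [-0.1142,0.0194,0.003],
    [-0.1142,0.0194,0.003],
    [-0.1142,0.0194,0.003],
    [-0.1142,0.0194,0.003],
    [-0.1142,0.0194,0.003],
    [-0.1142,0.0194,0.003],
    [-0.1142,0.0194,0.003],
    [-0.1142,0.0194,0.003],
    [-0.1142,0.0194,0.003],
    [0,0,0],
    [0,0,0],
  ],
  twist=[0.0621,0.0621,0.0621,0.0621,0.0621,0.0621,0,0,0,0,0,0,0,0,0,0,0,0,0,0],
)

```text
clock: 2.1
eef_pos: [0.519, 0.0529, 0.1903]
tool_rot: [-3.14, -0.001, 1.95]
force: [-0.7, 1.0, -0.9]
gripper_width: 0.0938
gripper_force: 0.0
```

```bash
python3 -c "
from h import *
plan([[.519,.053,.076]],111.87)
im=grab('wrist'); im,w=cloud('wrist'); h=w[...,2]
q=w[(h>.088)&(h<.105)]; print(len(q)); 
m=((h>.088)&(h<.105)).astype(np.uint8)
n,l,st,ce=cv2.connectedComponentsWithStats(m)
for i in range(1,n):
  if st[i,4]>50: q=w[l==i]; print(st[i],q.mean(0),cv2.minAreaRect(q[:,:2].astype(np.float32)))
cv2.imwrite('pics/w1.png',im)"
```

```text
at [0.519  0.0529 0.1903] rpy [-3.1401e+00 -1.3000e-03  1.9499e+00] t 2.1 F [-0.7  1.  -0.9] w 0.09380128848191813 gf 0.0
twist total -0.0012 deg -0.1 rows 1
[0.519 0.053 0.076] -> [-1.000e-04  6.000e-04  2.859e-01] rows 3
1993
[ 267   73   37   38 1093] [0.48437916 0.14880704 0.09540584] ((0.48427367210388184, 0.14878685772418976), (0.02936365082859993, 0.028397390618920326), 21.030427932739258)
[279 174  13  71 900] [0.52080516 0.05753343 0.09519479] ((0.5212293267250061, 0.056565821170806885), (0.010916819795966148, 0.06321157515048981), 21.76421356201172)
```

View pics/w1.png

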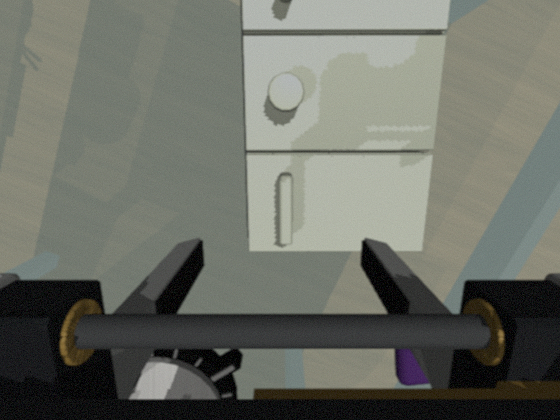

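Request:
send_rows(
  jaw=[1,1,1,1,0,0,0,0,0,0,0,0],
  offset=[
    [0.004,0.002,0.09],
    [0,0,0.09],
    [0,0,0.07],
    [0,0,0.035],
    [0,0,0],
    [0,0,0],
    [0,0,0],
    [0,0,0],
    [0,0,0],
    [0,0,0],
    [0,0,0],
    [0,0,0],
  ],
  twist=[0,0,0,0,0,0,0,0,0,0,0,0],
)

```text
clock: 3.35
eef_pos: [0.5194, 0.0553, 0.0772]
tool_rot: [3.141, -0.0, 1.952]
force: [0.0, -0.7, -0.5]
gripper_width: 0.0336
gripper_force: 0.0
```

Request:
send_rows(
  jaw=[0,0,0,0,0,0,0,0,0,0,0,0,0,0,0,0,0,0,0],
  offset=[
    [0,0,0],
    [0,0,0],
    [0,0,0],
    [0,0,0],
    [0,0,0],
    [0,0.02,0],
    [0,0.04,0],
    [0,0.04,0],
    [0,0.04,0],
    [0,0.04,0],
    [0,0.04,0],
    [0,0.04,0],
    [0,0.04,0],
    [0,0.04,0],
    [0,0.04,0],
    [0,0.03,0],
    [0,0.02,0],
    [0,0,0],
    [0,0,0],
  ],
  twist=[0,0,0,0,0,0,0,0,0,0,0,0,0,0,0,0,0,0,0],
)

```text
clock: 5.25
eef_pos: [0.6694, 0.1154, 0.0769]
tool_rot: [-3.12, -0.0, 1.954]
force: [-17.3, -8.3, 13.2]
gripper_width: 0.012
gripper_force: 30.0
```

Request:
send_rows(
  jaw=[0,0.6,0.8,1,1,1,1,1,1,1,1,1,1,1],
  offset=[
    [0,-0.02,0],
    [0,0,0],
    [0,0,0],
    [0,0,0],
    [0,0,0],
    [0,0,0],
    [0,0,-0.08],
    [0,0,-0.1],
    [0,0,-0.1],
    [0,-0.1,-0.05],
    [0,-0.1,0],
    [0,-0.1,0],
    [0,-0.1,0],
    [0,0,0],
  ],
  twist=[0,0,0,0,0,0,0,0,0,0,0,0,0,0],
)

```text
clock: 6.65
eef_pos: [0.5178, 0.0559, 0.2093]
tool_rot: [-3.138, -0.001, 1.951]
force: [0.6, 1.0, 0.6]
gripper_width: 0.094
gripper_force: 0.0
```

```bash
python3 -c "
from h import *
plan([])
im=grab('wrist'); grab('top')
cv2.imwrite('pics/w2.png',im)
for n in('wrist','top'):
  i,w=cloud(n); 
  e=np.array([.928,.3725]); f=np.array([-.3725,.928]); c=np.array([.5665,.0735])
  a=(w[...,:2]-c)@e; b=(w[...,:2]-c)@f; h=w[...,2]
  m=(abs(a)<.08)&(abs(b)<.03)&(h>.046)&(h<.0605)
  q=w[m]; print(n,len(q),cv2.minAreaRect(q[:,:2].astype(np.float32)))
  for a0 in np.arange(-.08,.08,.01):
    k=m&(a>a0)&(a<a0+.01)&(h>np.nanpercentile(h[m&(a>a0)&(a<a0+.01)],60) if (m&(a>a0)&(a<a0+.01)).any() else 0); 
    if k.any(): print(round(a0+.005,3),k.sum(),'b',round(np.median(b[k]),4),'h',round(h[k].max(),4))
"
```

```text
at [0.5178 0.0559 0.2093] rpy [-3.1380e+00 -8.0000e-04  1.9514e+00] t 6.65 F [0.6 1.  0.6] w 0.0939984431451182 gf 0.0
wrist 3057 ((0.5556504726409912, 0.07066235691308975), (0.13060814142227173, 0.031231869012117386), 21.79629135131836)
-0.075 58 b 0.0011 h 0.0596
-0.065 104 b 0.0015 h 0.0588
-0.055 91 b 0.0009 h 0.0562
-0.045 82 b 0.0019 h 0.0558
-0.035 86 b 0.0011 h 0.0563
-0.025 89 b 0.001 h 0.0567
-0.015 85 b 0.0009 h 0.0564
-0.005 88 b 0.0009 h 0.0568
0.005 88 b 0.0012 h 0.0572
0.015 92 b 0.001 h 0.0569
0.025 107 b 0.0014 h 0.0592
0.035 107 b 0.0012 h 0.0589
0.045 104 b 0.0007 h 0.0591
0.055 41 b 0.0006 h 0.0582
top 41 ((0.4971449077129364, 0.04390854761004448), (0.007512648124247789, 0.03150831162929535), 22.439659118652344)
-0.075 16 b -0.0017 h 0.0589
```

View pics/w2.png

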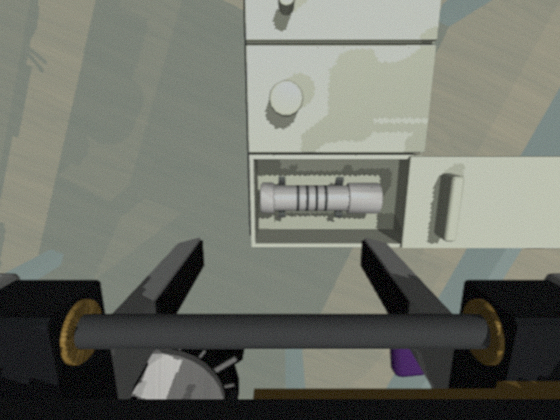

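The wrist view shows case_bar fully open with the flashlight lying in it, from (262,197) to (382,197), lens to +x. I'll turn the swivel first, while the cradle is empty, so next I hover near the stand.

```bash
python3 -c "
from h import *
plan([[.49,-.33,.25]],107)"
```

```text
at [0.5232 0.0568 0.2097] rpy [3.1395e+00 5.0000e-04 1.9518e+00] t 6.75 F [0.3 0.5 0.1] w 0.09393156022256002 gf 0.0
twist total 0.0403 deg 4.8 rows 1
[ 0.49 -0.33  0.25] -> [-0.9006 -0.3619 -0.1011] rows 9
```

Request:
send_rows(
  jaw=[1,1,1,1,1,1,1,1,1,1,1,1,1,1],
  offset=[
    [0,0,-0.05],
    [-0.09,-0.036,-0.025],
    [-0.09,-0.036,-0.026],
    [-0.09,-0.036,0],
    [-0.09,-0.036,0],
    [-0.09,-0.036,0],
    [-0.09,-0.036,0],
    [-0.09,-0.036,0],
    [-0.09,-0.036,0],
    [-0.09,-0.036,0],
    [-0.09,-0.036,0],
    [0,0,0],
    [0,0,0],
    [0,0,0],
  ],
  twist=[0.04,0,0,0,0,0,0,0,0,0,0,0,0,0],
)

```text
clock: 8.15
eef_pos: [0.4919, -0.3288, 0.2491]
tool_rot: [3.141, -0.001, 1.87]
force: [-0.8, 0.4, -0.6]
gripper_width: 0.0938
gripper_force: 0.0
```

```bash
python3 -c "
from h import *
plan([])
im=grab('wrist'); cv2.imwrite('pics/w3.png',cv2.resize(im,(800,600)))
for n in('wrist','top'):
  i,w=cloud(n); h=w[...,2]; k=(w[...,0]>.35)&(w[...,0]<.6)&(w[...,1]>-.37)&(w[...,1]<-.16)
  q=w[k&(h>.084)&(h<.1)]; print(n,'post',len(q),q.mean(0) if len(q) else '', cv2.minAreaRect(q[:,:2].astype(np.float32)) if len(q) else '')
  q=w[k&(h>.031)&(h<.041)]; print('plate',len(q),cv2.minEnclosingCircle(q[:,:2].astype(np.float32)),q.mean(0))
  q=w[k&(h>.018)&(h<.031)]; print('base',len(q),cv2.minEnclosingCircle(q[:,:2].astype(np.float32)))
  m=(k&(h>.045)&(h<.08)).astype(np.uint8); N,l,st,ce=cv2.connectedComponentsWithStats(m)
  for j in range(1,N):
    if st[j,4]>20: q=w[l==j]; print(st[j],q.mean(0),cv2.minAreaRect(q[:,:2].astype(np.float32)))
"
```

```text
at [ 0.4919 -0.3288  0.2491] rpy [ 3.1411e+00 -9.0000e-04  1.8695e+00] t 8.15 F [-0.8  0.4 -0.6] w 0.09377920220065131 gf 0.0
wrist post 171 [ 0.43295012 -0.21694284  0.09041018] ((0.4328942596912384, -0.21679121255874634), (0.012929713353514671, 0.013048454187810421), 63.172767639160156)
plate 12766 ((0.4426572918891907, -0.28887778520584106), 0.1193188801407814) [ 0.4776559  -0.26407626  0.03571237]
base 5796 ((0.44932132959365845, -0.2668576240539551), 0.1394440233707428)
[254  77  13  11  55] [ 0.43624217 -0.22075879  0.06331163] ((0.43564650416374207, -0.21922554075717926), (0.013482779264450073, 0.005995430983603001), 49.19866943359375)
[244 115   9  21 149] [ 0.43407683 -0.26540648  0.05576913] ((0.43414562940597534, -0.2662184536457062), (0.00802359264343977, 0.02173561044037342), 16.976125717163086)
[301 116   9  43 296] [ 0.49839989 -0.25960708  0.05555878] ((0.49877339601516724, -0.2601052224636078), (0.008042195811867714, 0.046043626964092255), 15.895936012268066)
[245 137   8  21 151] [ 0.44082395 -0.28944894  0.05539324] ((0.4406910538673401, -0.28942689299583435), (0.0
[... 219 characters left out ...]
205444336)
top post 29 [ 0.42969772 -0.2193515   0.09008492] ((0.4295770525932312, -0.21945226192474365), (0.011336950585246086, 0.012292859144508839), 5.0664496421813965)
plate 2858 ((0.446138471364975, -0.2723446190357208), 0.1356632560491562) [ 0.47514416 -0.26854792  0.03631708]
base 1485 ((0.44980645179748535, -0.27158573269844055), 0.13840608298778534)
[342 207  19   7  61] [ 0.49678689 -0.26459759  0.05587931] ((0.4967367351055145, -0.2632613182067871), (0.008285542950034142, 0.046231452375650406), 16.024494171142578)
[349 232  20   8  70] [ 0.43485374 -0.28119921  0.05612901] ((0.43500906229019165, -0.2804786264896393), (0.008029906079173088, 0.04560686647891998), 15.158025741577148)
```

View pics/w3.png

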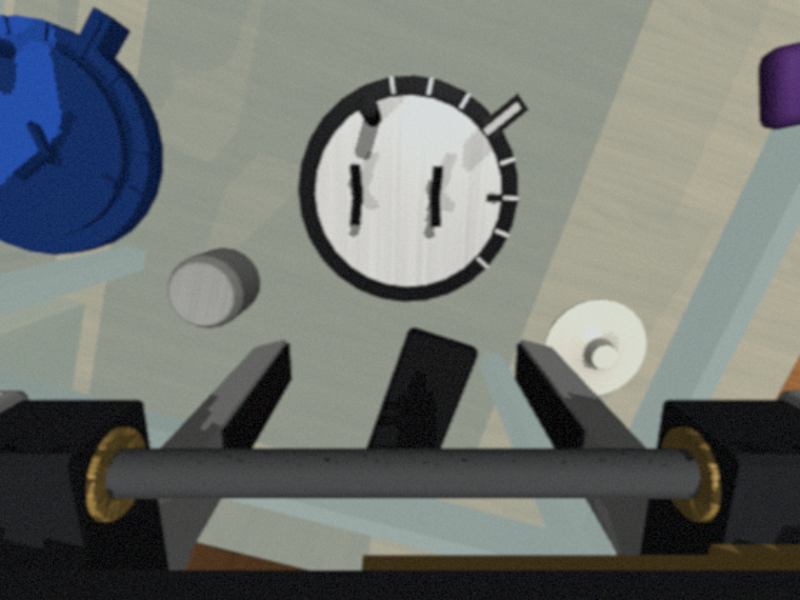

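The wrist view confirms the stand: post at (370,113), V rests at (357,195) and (435,195), pointer on the third mark and the tab at (505,115). The wrist and top cameras disagree by about 3 mm, so I use the mean: axis (0.4767,-0.2675), post (0.4312,-0.218), cradle 16.3°.

```bash
python3 -c "
from h import *
plan([[.4312,-.2182,.15],[.4312,-.2182,.058]],106.3)"
```

```text
at [ 0.4918 -0.3285  0.2493] rpy [ 3.1412e+00 -6.0000e-04  1.8701e+00] t 8.2 F [ 0.3 -0.5 -0.6] w 0.09412270565634959 gf 0.0
twist total 0.0071 deg 0.8 rows 1
[ 0.4312 -0.2182  0.15  ] -> [ 0.307  -0.0681  0.2485] rows 4
[ 0.4312 -0.2182  0.058 ] -> [-1.0e-04 -1.0e-04  2.3e-01] rows 2
```

Request:
send_rows(
  jaw=[1,1,1,1,0.7,0.6,0.5,0.5,0,0,0,0,0,0,0,0,0],
  offset=[
    [0.077,-0.017,0.062],
    [0.077,-0.017,0.062],
    [0.077,-0.017,0.062],
    [0.076,-0.017,0.062],
    [0,0,0],
    [0,0,0.08],
    [0,0,0.08],
    [0,0,0.07],
    [0,0,0],
    [0,0,0],
    [0,0,0],
    [0,0,0],
    [0,0,0],
    [0,0,0],
    [0,0,0],
    [0,0,0],
    [0,0,0],
  ],
  twist=[0.007,0,0,0,0,0,0,0,0,0,0,0,0,0,0,0,0],
)

```text
clock: 9.9
eef_pos: [0.4327, -0.2192, 0.059]
tool_rot: [3.136, 0.001, 1.852]
force: [5.3, 3.7, 0.1]
gripper_width: 0.0131
gripper_force: 30.0
```

Request:
send_rows(
  jaw=[0,0,0,0,0,0,0,0,0,0,0,0,0],
  offset=[
    [-0.0056,-0.0103,0],
    [-0.0056,-0.0103,0],
    [-0.0056,-0.0103,0],
    [-0.0056,-0.0103,0],
    [-0.0056,-0.0103,0],
    [-0.0056,-0.0103,0],
    [-0.0056,-0.0103,0],
    [-0.0056,-0.0103,0],
    [-0.0056,-0.0103,0],
    [-0.0056,-0.0103,0],
    [0,0,0],
    [0,0,0],
    [0,0,0],
  ],
  twist=[-0.0333,-0.0333,-0.0333,-0.0333,-0.0333,-0.0333,-0.0333,-0.0333,-0.0333,-0.0333,0,0,0],
)

```text
clock: 11.2
eef_pos: [0.4123, -0.2594, 0.059]
tool_rot: [3.137, 0.005, 2.549]
force: [7.2, 4.3, 0.3]
gripper_width: 0.0131
gripper_force: 30.0
```

Request:
send_rows(
  jaw=[0.3,0.5,0.5,0.5,0.5,0.5,0.5,0.5,0.5,0.5,0.5,0.5,0.5,0.5],
  offset=[
    [0,0,0],
    [0,0,0],
    [0,0,0],
    [0,0,-0.08],
    [0,0,-0.1],
    [0,0,-0.1],
    [0,0,-0.1],
    [-0.086,0.018,-0.08],
    [-0.086,0.018,0],
    [-0.086,0.018,0],
    [-0.086,0.018,0],
    [0,0,0],
    [0,0,0],
    [0,0,0],
  ],
  twist=[0,0,0,0,0,0,0,0,0,0,0,0,0,0],
)

```text
clock: 12.6
eef_pos: [0.5382, -0.3125, 0.242]
tool_rot: [-3.141, -0.002, 2.551]
force: [-0.4, -0.8, 0.8]
gripper_width: 0.0471
gripper_force: 0.0
```

```bash
cat > st.py <<'E'
from h import *
plan([])
im=grab('wrist'); grab('top'); cv2.imwrite('pics/w4.png',im)
for n in('wrist','top'):
  i,w=cloud(n); h=w[...,2]; k=(w[...,0]>.37)&(w[...,0]<.6)&(w[...,1]>-.35)&(w[...,1]<-.17)
  q=w[k&(h>.084)&(h<.1)]; print(n,'post',len(q),cv2.minAreaRect(q[:,:2].astype(np.float32)) if len(q) else '')
  m=(k&(h>.045)&(h<.08)).astype(np.uint8); N,l,st,ce=cv2.connectedComponentsWithStats(m)
  for j in range(1,N):
    if st[j,4]>20: q=w[l==j]; print(st[j],q.mean(0),cv2.minAreaRect(q[:,:2].astype(np.float32)))
E
python3 st.py
```

```text
at [ 0.5382 -0.3125  0.242 ] rpy [-3.1414e+00 -1.8000e-03  2.5511e+00] t 12.6 F [-0.4 -0.8  0.8] w 0.04709870920160342 gf 0.0
wrist post 190 ((0.41170012950897217, -0.25721457600593567), (0.013137330301105976, 0.013473489321768284), 54.05786895751953)
[250  64  15  12  79] [ 0.41671082 -0.25877641  0.06348726] ((0.41546618938446045, -0.2583485245704651), (0.01337227039039135, 0.0057445974089205265), 77.52539825439453)
[242 103  10  23 168] [ 0.44395728 -0.29388403  0.05567363] ((0.4445297420024872, -0.2944314479827881), (0.008089144714176655, 0.022649483755230904), 55.701904296875)
[301 104   9  21 163] [ 0.47987149 -0.24143419  0.05573238] ((0.48010164499282837, -0.24142643809318542), (0.008195428177714348, 0.020520668476819992), 56.66865539550781)
[243 125   9  23 160] [ 0.46462303 -0.30790604  0.05555647] ((0.46366241574287415, -0.3075222969055176), (0.008214646950364113, 0.023736728355288506), 56.215049743652344)
[301 127   8  21 156] [ 0.50061373 -0.25565115  0.05585799] ((0.5002109408378601, -0.2551124393939972), (0.007999294437468052, 0.02159157767891884), 55.093074798583984)
top post 0
```

View pics/w4.png

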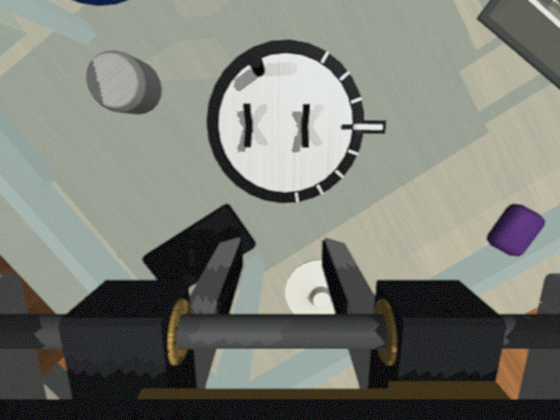

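The crop shows the pointer sitting on the long tab mark at (365,127). Cradle yaw is ~56°, axis (0.4777,-0.2666). Now I fetch the flashlight.

```bash
python3 -c "
from h import *
plan([[.546,.0667,.2],[.546,.0667,.022]],21.87)"
```

```text
at [ 0.5383 -0.3125  0.2426] rpy [-3.1415e+00 -3.0000e-04  2.5511e+00] t 12.7 F [ 0.7  0.5 -0.2] w 0.0472215905444083 gf 0.0
twist total 1.0358 deg 124.3 rows 15
[0.546  0.0667 0.2   ] -> [ 0.3711 -0.8726  0.1067] rows 8
[0.546  0.0667 0.022 ] -> [1.00e-04 1.00e-04 4.45e-01] rows 4
```

Request:
send_rows(
  jaw=[0.53,0.53,0.53,0.53,0.53,0.53,0.53,0.53,0.53,0.53,0.53,0.53,0.53,0.53,0.53,0.53],
  offset=[
    [0,0,0],
    [0,0,0],
    [0,0,0],
    [0,0,0],
    [0,0,0],
    [0,0,0],
    [0,0,0],
    [0,0,0],
    [0,0,0],
    [0,0,0],
    [0,0,0],
    [0,0,0],
    [0,0,0],
    [0,0,0],
    [0,0,0],
    [0,0,0],
  ],
  twist=[0.069,0.069,0.069,0.069,0.069,0.069,0.069,0.069,0.069,0.069,0.069,0.069,0.069,0.069,0.069,0.0008],
)

```text
clock: 14.3
eef_pos: [0.5386, -0.3127, 0.2429]
tool_rot: [3.141, -0.0, 0.382]
force: [0.2, 0.2, -0.9]
gripper_width: 0.0501
gripper_force: 0.0
```

Request:
send_rows(
  jaw=[0.53,0.53,0.53,0.53,0.53,0.53,0.53,0.53,0.53,0.53,0.53,0.53],
  offset=[
    [0.0412,-0.097,0],
    [0.0412,-0.097,0],
    [0.0412,-0.097,0],
    [0.0412,-0.097,0],
    [0.0412,-0.097,0.02],
    [0.0412,-0.097,0.02],
    [0.0412,-0.097,0.03],
    [0.0412,-0.097,0.03],
    [0.0412,-0.097,0.007],
    [0,0,0],
    [0,0,0],
    [0,0,0],
  ],
  twist=[0,0,0,0,0,0,0,0,0,0,0,0],
)

```text
clock: 15.5
eef_pos: [0.5469, 0.0654, 0.1999]
tool_rot: [3.141, -0.0, 0.383]
force: [-0.2, -0.7, 0.6]
gripper_width: 0.0495
gripper_force: 0.0
```

```bash
python3 -c "
from h import *
plan([[.546,.0667,.022]],21.87)"
```

```text
at [0.5469 0.0654 0.1999] rpy [ 3.1406e+00 -4.0000e-04  3.8270e-01] t 15.5 F [-0.2 -0.7  0.6] w 0.04954891432882364 gf 0.0
twist total 0.0005 deg 0.1 rows 1
[0.546  0.0667 0.022 ] -> [-0.001  -0.0044  0.4448] rows 4
```

Request:
send_rows(
  jaw=[0.53,0.53,0.53,0.53,0.53,0.53,0.53,0.53,0.53],
  offset=[
    [-0.001,-0.0035,0.09],
    [0,0,0.09],
    [0,0,0.09],
    [0,0,0.04],
    [0,0,0.04],
    [0,0,0.04],
    [0,0,0.035],
    [0,0,0.02],
    [0,0,0],
  ],
  twist=[0,0,0,0,0,0,0,0,0],
)

```text
clock: 16.4
eef_pos: [0.5455, 0.0663, 0.0207]
tool_rot: [-3.141, 0.002, 0.381]
force: [0.2, -0.1, -0.7]
gripper_width: 0.0498
gripper_force: 0.0
```

Request:
send_rows(
  jaw=[0.2,0.2,0,0,0,0,0,0],
  offset=[
    [0,0,0],
    [0,0,0],
    [0,0,0],
    [0,0,0],
    [0,0,0],
    [0,0,0],
    [0,0,0],
    [0,0,0],
  ],
  twist=[0,0,0,0,0,0,0,0],
)

```text
clock: 17.2
eef_pos: [0.5476, 0.0657, 0.0226]
tool_rot: [3.137, -0.002, 0.384]
force: [0.1, -6.2, 1.5]
gripper_width: 0.027
gripper_force: 30.0
```

Request:
send_rows(
  jaw=[0,0,0,0,0,0,0,0,0,0,0,0,0,0,0,0],
  offset=[
    [0,0,-0.03],
    [0,0,-0.05],
    [0,0,-0.08],
    [0,0,-0.1],
    [0,0,-0.1],
    [0,0,-0.1],
    [0,0,-0.08],
    [0,0,0],
    [0,0,0],
    [0,0,0],
    [0,0,0],
    [0,0,0],
    [0,0,0],
    [0,0,0],
    [0,0,0],
    [0,0,0],
  ],
  twist=[0,0,0,0,0,0,0,0,-0.057,-0.057,-0.057,-0.057,-0.057,0,0,0],
)

```text
clock: 18.8
eef_pos: [0.5456, 0.0677, 0.237]
tool_rot: [-3.141, 0.0, 0.977]
force: [0.0, -0.2, -2.0]
gripper_width: 0.0273
gripper_force: 30.0
```

```bash
python3 -c "
from h import *
e=np.array([np.cos(np.radians(56)),np.sin(np.radians(56))])
g=np.array([.4777,-.2666])-.01*e; print(g)
plan([[*g,.2],[*g,.06],[*g,.045]],56)
im=grab('wrist'); im,w=cloud('wrist'); cv2.imwrite('pics/w5.png',im)
s=r.get_state(); R=Ro.from_euler('xyz',s['tool_rot']); t=R.inv().apply((w-s['eef_pos']).reshape(-1,3)).reshape(w.shape)
m=(abs(t[...,1])<.02)&(abs(t[...,0])<.1)&(t[...,2]<.02)&(t[...,2]>-.04); q=t[m]; print(len(q), q.min(0) if len(q) else '',q.max(0) if len(q) else '',np.percentile(q,[1,99],axis=0) if len(q) else '')
"
```

```text
[ 0.47210807 -0.27489038]
at [0.5456 0.0677 0.237 ] rpy [-3.1407e+00  3.0000e-04  9.7740e-01] t 18.8 F [ 0.  -0.2 -2. ] w 0.027291413687927032 gf 29.999663829803467
twist total 0.0 deg 0.0 rows 1
[ 0.47210807 -0.27489038  0.2       ] -> [-0.8127  0.3266  0.0925] rows 8
[ 0.47210807 -0.27489038  0.06      ] -> [1.0e-04 3.0e-04 3.5e-01] rows 3
[ 0.47210807 -0.27489038  0.045     ] -> [0.     0.     0.0375] rows 1
13194 [-0.05429065 -0.01992965 -0.03992877] [ 0.07639136  0.01999622 -0.00027179] [[-0.05135825 -0.01753935 -0.03641384]
 [ 0.0753053   0.01734264 -0.01338561]]
```

View pics/w5.png

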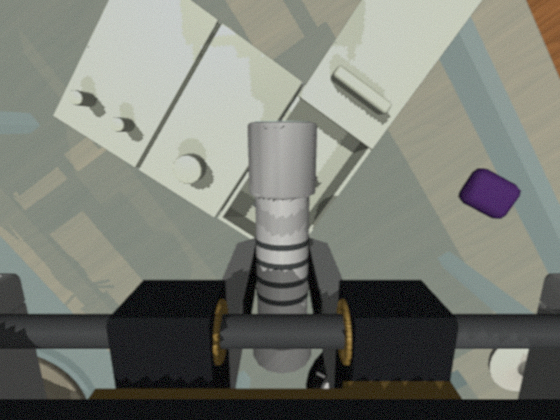

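The wrist view shows the flashlight held centred, lens at (283,125). Its origin is 10.5 mm ahead of the TCP and its axis 19.4 mm behind the fingertips, as planned.

Request:
send_rows(
  jaw=[0,0,0,0,0,0,0,0,0,0,0,0,0],
  offset=[
    [-0.0903,0.0363,0],
    [-0.0903,0.0363,0],
    [-0.0903,0.0363,0],
    [-0.0903,0.0363,0.02],
    [-0.0903,0.0363,0.02],
    [-0.0903,0.0363,0.02],
    [-0.0903,0.0363,0.02],
    [-0.0903,0.0363,0.01],
    [-0.0903,0.0363,0],
    [0,0,0.1],
    [0,0,0.1],
    [0,0,0],
    [0,0,0],
  ],
  twist=[0,0,0,0,0,0,0,0,0,0,0,0,0],
)

```text
clock: 20.15
eef_pos: [0.4731, -0.2751, 0.1216]
tool_rot: [-3.141, -0.0, 0.978]
force: [0.8, -0.3, -0.6]
gripper_width: 0.0273
gripper_force: 30.0
```

```bash
python3 -c "
from h import *
plan([[.4719,-.2752,.048]],56)
im=grab('wrist'); im,w=cloud('wrist'); h=w[...,2]; 
k=(h>.045)&(h<.08)&(abs(w[...,0]-.4777)<.08)&(abs(w[...,1]+.2666)<.08)
m=k.astype(np.uint8);N,l,st,ce=cv2.connectedComponentsWithStats(m)
for j in range(1,N):
    if st[j,4]>20: q=w[l==j]; print(st[j],q.mean(0),cv2.minAreaRect(q[:,:2].astype(np.float32)))
cv2.imwrite('pics/w6.png',im); im=grab('side'); cv2.imwrite('pics/s6.png',cv2.resize(im[200:380,220:420],(800,720))[:600])
"
```

```text
at [ 0.4731 -0.2751  0.1216] rpy [-3.1406e+00 -2.0000e-04  9.7850e-01] t 20.15 F [ 0.8 -0.3 -0.6] w 0.027250126748119115 gf 29.999761283397675
twist total 0.0005 deg 0.1 rows 1
[ 0.4719 -0.2752  0.048 ] -> [-0.002  -0.0022  0.184 ] rows 2
[192 234  27  27 318] [ 0.41627323 -0.254861    0.06373974] ((0.4147190451622009, -0.2553102374076843), (0.007190634962171316, 0.013898821547627449), 26.690704345703125)
```

View pics/w6.png

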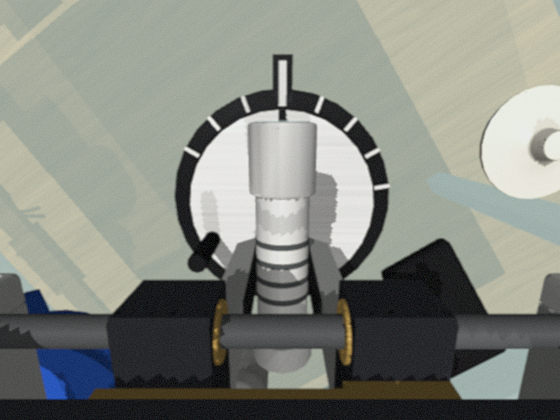

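The flashlight sits over the plate, in line with the pointer and long mark at (283,80). Lowering now.

Request:
send_rows(
  jaw=[0,0,0,0,0,0,0,0],
  offset=[
    [-0.002,-0.002,0.05],
    [0,0,0.05],
    [0,0,0.04],
    [0,0,0.025],
    [0,0,0.012],
    [0,0,0.008],
    [0,0,0],
    [0,0,0],
  ],
  twist=[0,0,0,0,0,0,0,0],
)

```text
clock: 21.05
eef_pos: [0.4725, -0.2757, 0.0481]
tool_rot: [3.14, 0.0, 0.979]
force: [-0.1, -0.4, -1.3]
gripper_width: 0.0272
gripper_force: 30.0
```

Request:
send_rows(
  jaw=[0,0,0,0,0],
  offset=[
    [0,0,0.004],
    [0,0,0.004],
    [0,0,0.001],
    [0,0,0],
    [0,0,0],
  ],
  twist=[0,0,0,0,0],
)

```text
clock: 21.55
eef_pos: [0.4723, -0.2757, 0.0454]
tool_rot: [3.14, 0.0, 0.979]
force: [-2.0, 1.0, 8.5]
gripper_width: 0.0274
gripper_force: 30.0
```

Request:
send_rows(
  jaw=[0.35,0.45,0.5,0.5,0.5,0.5,0.5,0.5,0.5,0.5,0.5,0.5,0.5,0.5],
  offset=[
    [0,0,0],
    [0,0,0],
    [0,0,0],
    [0,0,0],
    [0,0,-0.04],
    [0,0,-0.08],
    [0,0,-0.1],
    [0,0,-0.1],
    [0,0,-0.1],
    [-0.1,0,-0.08],
    [-0.1,0,0],
    [0,0,0],
    [0,0,0],
    [0,0,0],
  ],
  twist=[0,0,0,0,0,0,0,0,0,0,0,0,0,0],
)

```text
clock: 22.95
eef_pos: [0.428, -0.34, 0.2423]
tool_rot: [-3.14, -0.001, 0.979]
force: [-0.1, 0.8, -0.6]
gripper_width: 0.0467
gripper_force: 0.0
```

```bash
python3 -c "
from h import *
plan([])
im=grab('wrist'); im,w=cloud('wrist'); h=w[...,2]; cv2.imwrite('pics/w7.png',im)
t=np.radians(56.2); e=np.array([np.cos(t),np.sin(t)]); f=np.array([-e[1],e[0]]); d=w[...,:2]-[.4777,-.2666]; a=d@e; b=d@f
m=(abs(a)<.09)&(abs(b)<.025)&(h>.068)&(h<.1); q=np.c_[a[m],b[m]].astype(np.float32); print(len(q),cv2.minAreaRect(q),h[m].max(),q.min(0),q.max(0))
for lo,hi in((-.065,-.052),(-.03,0),(0,.025),(.035,.06)): k=m&(a>lo)&(a<hi); print(lo,k.sum(),np.percentile(h[k],98) if k.any() else '', b[k].min() if k.any() else '',b[k].max() if k.any() else '')
k=(h>.085)&(h<.1)&(np.hypot(a+.03,b-.06)<.02); print('post',a[k].mean(),b[k].mean())
"
```

```text
at [ 0.428  -0.34    0.2423] rpy [-3.1401e+00 -1.2000e-03  9.7920e-01] t 22.95 F [-0.1  0.8 -0.6] w 0.046735390031796754 gf 0.0
3617 ((0.0010184422135353088, 0.00017967447638511658), (0.03258384019136429, 0.13049842417240143), 89.5290298461914) 0.08255828833651657 [-0.0641462  -0.01654099] [0.06630639 0.0164323 ]
-0.065 328 0.08150038748667561 -0.01559654563901274 0.01643229705389317
-0.03 733 0.07880265111192589 -0.013114580733978467 0.013857649198856443
0 663 0.07874168820938174 -0.01289705766783581 0.01349997797148533
0.035 869 0.0813084479546923 -0.01654099278590482 0.016173602443122156
post -0.028659724788454365 0.06014917007975482
```

View pics/w7.png

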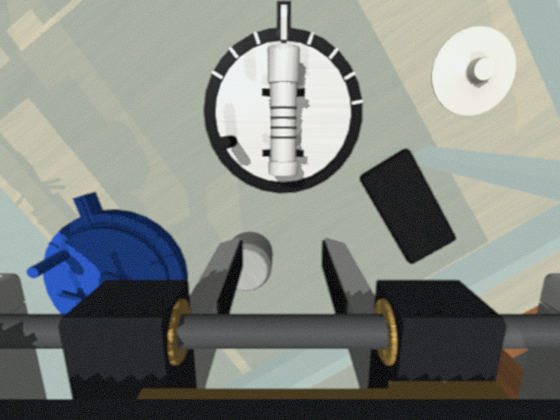

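The flashlight rests level in both V rests: axis height ~64.5 mm, within 1 mm along, lens towards the pointer at the long mark (283,20). The arm is clear, so I hand in.

```bash
python3 -c "
from plant import r
print(r.job_done())"
```

```text
the job is handed in; nothing more can be done
None
```

I handed the job in at about 23 s of the 64 s. The flashlight rests level in both V rests, lens towards the pointer, with the swivel clicked in at the long mark. Only the bar-grip lid was opened (and left open), and the other lids and things were never touched. The hand-in gave no verdict, so this is from the last camera check.

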